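# Set the lift tension of a display arm with a hex driver

## Task

The new display arm has to be pre-tensioned before its screen is hung: take the hex driver from its round wooden stand and seat it fully in the recessed hex socket of the tension screw on the sloping arm. Turn the screw clockwise, regrasping the driver as your wrist needs, until the white pointer of the gauge is in line with the long bold mark. Let go and leave the driver seated in the screw, ready for fine tuning, without disturbing the things around.

Things in the scene. Friction and masses are not known exactly. Their poses are not given: they have to be found in the camera images.
- hex_driver: Hex driver 126 mm long, 0.12 kg, standing tip down in key_stand, leaning up to 5 deg. Origin: centre of the tip's end; z up the shaft to the handle. Hex steel shaft 17 mm across flats to z = 64 mm, last 4 mm tapered, corners at 0, 60, 120.. deg from x. Grey square handle 32 x 32 mm, z = 66 to 126 mm, flats facing +-x and +-y (same grip every quarter turn); grip near z = 100 mm.
- key_stand: Fixed turned wooden stand, 74 mm across, 46 mm high, origin under its centre, z up. The round well in its middle, 23 mm wide and 40 mm deep, holds the driver; lift the driver 45 mm or more along its shaft to clear it.
- spring_arm: Sloping grey beam of the display arm, 62 mm wide, 44 thick, 225 long, on a fixed foot. Origin: elbow pivot at its low end, 85 mm above the desk; x up along the beam (32 deg rise, away from the robot), y across, z square out of its top face (face at z = 22 mm). z is the screw's axis, leaning 32 deg from vertical. An upright 116 mm screen plate stands at the high end.
- socket_mouth (a point): Centre of the round recess over the tension screw, in the top of the black 58 mm boss 8 mm proud of the beam; axes as spring_arm. Inward (-z): countersink 32 to 21.6 mm wide over 4.5 mm, round bore 21.6 mm to 9 mm depth, then the screw's hex socket, 18.4 mm across flats, 15 mm deep, first 2.5 mm bevelled. Its angle is unknown: turn the tip under light pressure (within 60 deg) until it drops in.
- socket_floor (a point): Centre of the hex socket's floor, 24 mm below socket_mouth on the screw's axis; axes as spring_arm. The driver's tip lies here when fully seated. A released driver stays in the socket by itself, leaning up to 7 deg in its play.
- gauge_mark (a point): The long bold mark of the tension gauge, on the centre line of the beam's top face, 76 mm up the beam from the screw; axes as spring_arm.
- gauge (a joint): Position (m) of the gauge's white pointer, a bar 4 x 20 mm across a dark slot, growing up the beam. The bold mark is at 0.020; short ticks every 5 mm from 0 to 0.030. Starts at 0.004 to 0.008. The screw drives it: clockwise (looking into the socket) moves it up 6 mm per quarter turn. The screw turns with about 0.12 N m of friction and stays where it is left.
- mouse: Black computer mouse, 108 x 65 x 38 mm, loose on the desk, to be left alone. Origin under its centre.
- screwdriver: Small yellow-handled screwdriver, 176 mm long and 19 mm thick, lying loose, to be left alone. Origin under its middle, y along it.
- earbud_case: Black rounded earbud case, 46 x 60 x 20 mm, loose, to be left alone. Origin under its centre.
Things that resemble listed ones, but are neither listed nor needed, are in the scene too. There is more than one size of the hex_driver; the job needs the larger.

How it is judged:
By the outcome, as a careful person would: the job done as asked, in the order asked, and still so for the second after the job is handed in, with the robot touching nothing.
It also fails if it takes over 64 s, if anything falls off the work surface, if the arm or the gripper's body presses on something with over 40 N, if the wrist force passes 120 N, or if a joint passes its speed limit or range.

## Robot

A 7-joint arm with a two-finger parallel gripper is mounted at the origin on a cart in front of the work surface, level with it; the furniture and walls round the work are solid. World frame = base frame: x ahead of the robot, y to its left, z up, the work surface at z = 0. Lengths are in m, angles in degrees, forces in N, time in s.
With the tool pointing down it reaches from about 0.425 to 0.925 m from the base axis. Payload 6.8 kg.
Tool frame: the origin (TCP) lies at the very end of the fingers, on their centre line; the grasp point (between the pads) lies 19 mm behind it; z points along the fingers, y is the line along which they close (so a half turn about z gives the same grasp; the last joint's range is limited). The gripper opens to 85 mm and grips with 20 to 120 N. Pads are 22 mm wide; open, the fingers measure 114 mm over their backs; the gripper's body (76 mm by 85 mm) begins 54 mm behind the grasp point. The pads swing forward as they close: fully open they stand 13 mm farther back than shut.
Start: joints at [-78.043, 27.33, 1.283, 89.118, -0.659, 63.558, -4.761], TCP at [0.21, 0.641, 0.231] pointing down, gripper open.
Joint ranges: [-169.35, 169.35], [-19.33, 120.38], [-80.79, 83.38], [13.8, 139.57], [-78.32, 258.32], [9.67, 109.79], [-169.56, 169.56]. Speed limits (degrees/s): [136.94, 136.94, 180, 180, 180, 180, 180].

## Interface

Orientations are given as a 3x3 rotation matrix whose columns are the frame's x, y, z axes.
In Python, from rig import ctrl gives the robot as it stands. The module is installed in compiled form; this text tells all that it offers.
- The arm moves only by the shell command python3 -m inch 'ROWS'. ROWS is JSON, a list of rows, each a list of 3 entries, a list of its own where there are three numbers: the turn, a rotation vector about the tool's x, y, z in rad, then the shift along the tool's x, y, z in mm, then the closure in counts, from 0 (fully open) to 255 (shut). A call has 1 to 12 rows; each row shifts and turns the commanded pose from where the row before left it, along the tool's axes as they then stand; what a row does not reach is not made up. A row lasts 1/8 s, in which the tool goes at most 62.5 mm and 10.7 degrees, less where a joint would pass 70% of its speed; a pose out of reach is approached as far as the arm can. A call with a gripper value outside its range is refused whole. The fingers move at their own pace and stop on an object; the grip force is fixed at half the most. Time passes only in rows, so rows that do not move let the fingers close. It gives the time, the measured TCP pose, the force, the opening and the grip force at its end, in the units of the state.
- ctrl.read_state(): the state, without advancing time (a new reading comes with each control period).
- ctrl.snapshot(name): name is "side" or "top" or "wrist"; returns a dict with "pixels" (400x640x3 uint8, blue, green, red), "camera_matrix" (3x3 intrinsics, pixels), "cam_to_world" (4x4, takes a point from camera to world coordinates); the wrist camera has in their place "hand_eye" (4x4, takes a point from camera to tool coordinates, whose origin is the TCP and whose axes are the flange's). Camera axes: x right, y down, z forward; pixel columns grow to the right and rows downward; lengths in m; the calibration is good to about 2 mm. A picture is of the moment at which its call begins: read the wrist's pose just before it. There is no depth.
- ctrl.finish_job(): hands the job in; it is judged then, once.
Trained networks look in the newest picture that a camera, given by its name, has taken for a name from the list of things; names that differ only in an ending like _2 or _b are one class to them, and where a whole thing is asked for, a point or a joint stands for the part that bears it (a point fixed in the world has none). Each returns a list of dicts, best first, with "confidence" (0 to 1); they miss things now and then, are a little off and sometimes report something else, mostly with a low value. They report only what shows in the picture. A call takes as long as a camera call. They do not tell look-alikes from the thing itself.
- ctrl.boxes_of(camera, thing): "bbox" ([left, top, width, height] in pixels, round what is visible of it).
The state is a dict: "t": time; "qpos": joint angles; "dq": joint speeds; "joint_efforts": joint torques, N m; "ee_pos": TCP position; "tcp_rot": TCP orientation; "wrist_force": force on the tool from outside, world axes, zero at the start; "torque": the same for the moment, N m; "finger_gap": finger opening in m; "finger_force": force on a finger pad.
Only numpy, scipy, OpenCV 4.12 (cv2) and the standard library are available. Lean on these libraries where they do the work, as an engineer would, in place of code of your own. Each camera call takes 0.05 s, during which the arm holds its last target. There are 200 camera calls.

## Working session

There is one attempt and no reset: what is moved stays moved. The work goes in short steps, Python scripts to look and compute and a shell command to move; the robot and the scene stay as the last step left them, time stands still between calls to the robot, and variables do not carry over. Pictures are saved under pics/ and viewed, at most 10 in all, crops included, and the job is handed in when it is done.

```bash
mkdir -p pics; ls; cat > h.py <<'E'
import numpy as np, cv2
from rig import ctrl
def snap(n,f=None):
    st=ctrl.read_state(); s=ctrl.snapshot(n)
    K=np.array(s["camera_matrix"])
    if "hand_eye" in s:
        T=np.eye(4);T[:3,:3]=st["tcp_rot"];T[:3,3]=st["ee_pos"];T=T@np.array(s["hand_eye"])
    else: T=np.array(s["cam_to_world"])
    if f: cv2.imwrite("pics/"+f,s["pixels"])
    return s["pixels"],K,T
def ray(K,T,u,v):
    d=T[:3,:3]@np.linalg.solve(K,[u,v,1.]); return T[:3,3],d/np.linalg.norm(d)
def atz(K,T,u,v,z):
    o,d=ray(K,T,u,v); return o+d*(z-o[2])/d[2]
def proj(K,T,p):
    q=K@(T[:3,:3].T@(np.array(p)-T[:3,3])); return q[:2]/q[2]
def tri(obs):
    A=0;b=0
    for K,T,u,v in obs:
        o,d=ray(K,T,u,v);M=np.eye(3)-np.outer(d,d);A=A+M;b=b+M@o
    p=np.linalg.solve(A,b); return p
E
python3 - <<'E'
from h import *
np.set_printoptions(precision=3,suppress=True)
a={}
for c in ["side","top"]:
    im,K,T=snap(c,c+"0.png");a[c]=im;print(c,K.tolist(),T)
    for t in ["hex_driver","key_stand","spring_arm","socket_mouth","gauge","mouse","screwdriver","earbud_case"]:
        print(t,[(np.round(b["bbox"]).astype(int).tolist(),round(b["confidence"],2)) for b in ctrl.boxes_of(c,t)])
st=ctrl.read_state();print(st)
E
```

```text
pics
side [[481.218563770578, 0.0, 319.0980691274978], [0.0, 481.218563770578, 188.12683796723076], [0.0, 0.0, 1.0]] [[-0.938 -0.142  0.316  0.122]
 [-0.345  0.45  -0.824  1.02 ]
 [-0.025 -0.882 -0.471  0.703]
 [ 0.     0.     0.     1.   ]]
hex_driver [([300, 216, 13, 36], 0.95), ([268, 259, 11, 33], 0.67)]
key_stand [([296, 244, 28, 34], 0.88)]
spring_arm [([257, 131, 72, 46], 0.63)]
socket_mouth [([257, 128, 74, 47], 0.62)]
gauge []
mouse []
screwdriver [([247, 233, 19, 34], 0.74)]
earbud_case []
top [[467.80436041037524, 0.0, 324.21805484988084], [0.0, 467.80436041037524, 206.9607017014076], [0.0, 0.0, 1.0]] [[ 0.02  -0.982  0.186  0.325]
 [-1.    -0.022 -0.008 -0.014]
 [ 0.012 -0.186 -0.982  1.261]
 [ 0.     0.     0.     1.   ]]
hex_driver [([236, 219, 21, 21], 0.69), ([203, 214, 14, 9], 0.44)]
key_stand [([240, 220, 29, 29], 0.86), ([358, 122, 33, 95], 0.74)]
spring_arm [([357, 121, 37, 95], 0.84)]
socket_mouth [([358, 122, 34, 98], 0.74)]
gauge []
mouse [([316, 258, 29, 41], 0.84)]
screwdriver [([240, 176, 44, 13], 0.84)]
earbud_case [([420, 167, 22, 18], 0.88)]
{'t': 0.9, 'qpos': array([-78.042,  27.328,   1.283,  89.118,  -0.66 ,  63.559,  -4.761]), 'dq': array([-0.04 ,  0.181, -0.099,  0.081,  0.02 ,  0.01 ,  0.011]), 'joint_efforts': array([  0.001, -59.632,   1.607, -28.154,   0.013,   0.002,  -0.   ]), 'ee_pos': array([0.21 , 0.641, 0.231]), 'tcp_rot': array([[-0.95 ,  0.312, -0.   ],
       [ 0.312,  0.95 ,  0.   ],
       [ 0.   ,  0.   , -1.   ]]), 'wrist_force': array([-0.152,  0.026,  0.189]), 'torque': array([ 0.008, -0.019, -0.015]), 'finger_force': 0.0, 'finger_gap': 0.08520862449437852}
```

```bash
python3 - <<'E'
from h import *
t=cv2.imread("pics/top0.png");s=cv2.imread("pics/side0.png")
a=cv2.resize(t[100:310,180:460],(800,600),interpolation=cv2.INTER_CUBIC)
b=cv2.resize(s[100:310,200:480],(800,600),interpolation=cv2.INTER_CUBIC)
cv2.imwrite("pics/t1.png",a);cv2.imwrite("pics/s1.png",b)
E
```

```text
(no output)
```

View pics/t1.png

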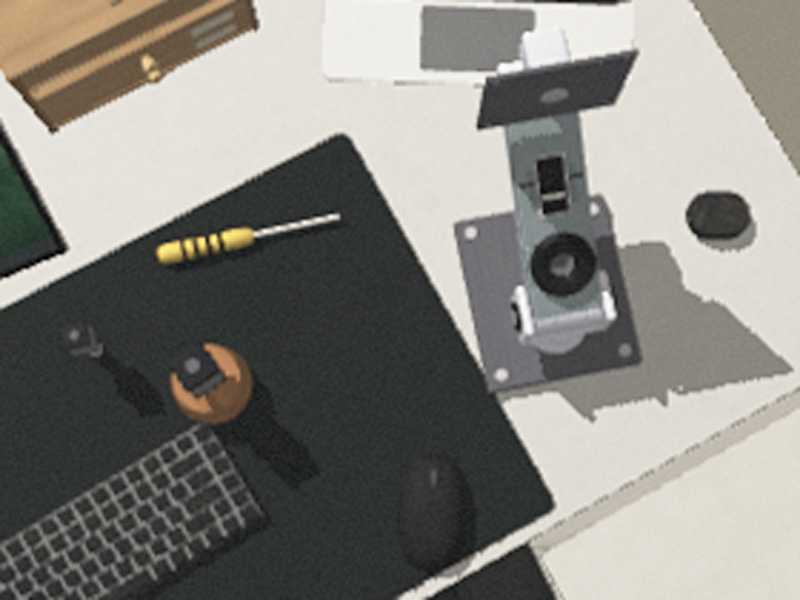

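View pics/s1.png

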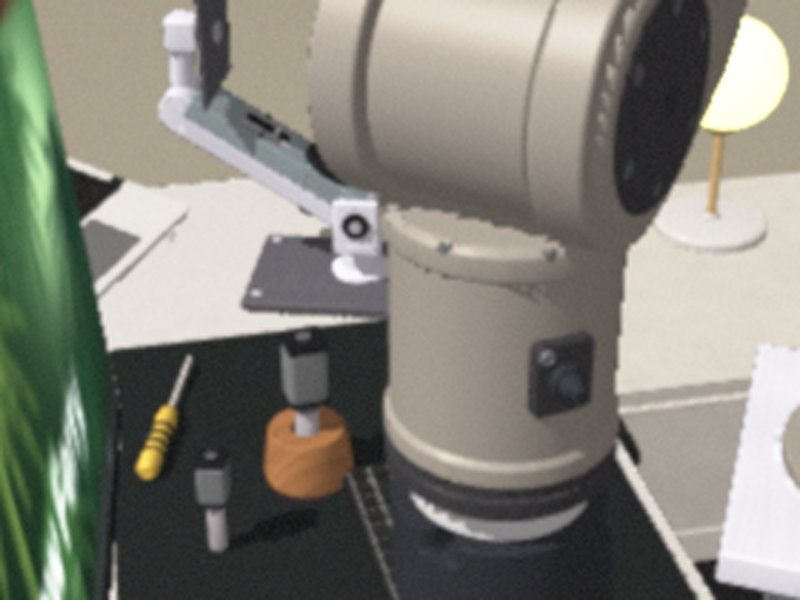

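```bash
cat >> h.py <<'E'
from scipy.spatial.transform import Rotation as Ro
def delta(p,R):
    st=ctrl.read_state(); R0=np.array(st["tcp_rot"])
    rv=Ro.from_matrix(R0.T@R).as_rotvec(); sh=R0.T@(np.array(p)-st["ee_pos"])*1000
    print("turn rad",rv.round(3),"deg",np.degrees(np.linalg.norm(rv)).round(1),"shift in current tool axes mm",sh.round(1),"shift after turn",(R.T@R0@sh).round(1))
E
python3 - <<'E'
from h import *
np.set_printoptions(precision=4,suppress=True)
im,K,T=snap("top")
f=lambda x,y:(180+x/2.857,100+y/2.857)
for n,p,z in [("stand top",(211,384),.046),("handle top",(193,363),.131),("boss",(563,265),.16),("mark slot",(552,186),.19),("mouse",(437,512),.02),("sd",(205,245),.01),("sd tip",(340,216),.01),("case",(720,215),.01),("small top",(78,338),.09),("foot corners",(468,233),0),("",(595,210),0),("",(626,350),0),("",(501,375),0),("plateL",(480,125),.25),("plateR",(635,50),.25)]:
    print(n,atz(K,T,*f(*p),z))
st=ctrl.read_state();print(ctrl.snapshot("wrist")["hand_eye"])
E
```

```text
stand top [0.4784 0.1583 0.046 ]
handle top [0.4853 0.1625 0.131 ]
boss [ 0.5715 -0.1496  0.16  ]
mark slot [ 0.6318 -0.1368  0.19  ]
mouse [ 0.3679 -0.0508  0.02  ]
sd [0.6169 0.1756 0.01  ]
sd tip [0.6485 0.0471 0.01  ]
case [ 0.6581 -0.3204  0.01  ]
small top [0.5112 0.2716 0.09  ]
foot corners [ 0.637  -0.0771  0.    ]
 [ 0.663  -0.2007  0.    ]
 [ 0.5255 -0.2297  0.    ]
 [ 0.4988 -0.1102  0.    ]
plateL [ 0.6632 -0.0729  0.25  ]
plateR [ 0.729  -0.1964  0.25  ]
[[ 0.0001 -0.9606 -0.2778  0.0704]
 [ 1.     -0.0002  0.001   0.0004]
 [-0.001  -0.2778  0.9606 -0.1419]
 [ 0.      0.      0.      1.    ]]
```

View pics/top0.png

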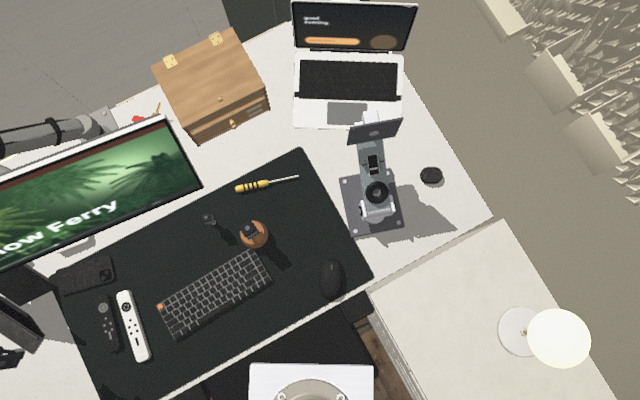

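```bash
python3 - <<'E'
from h import *
for yaw in (0,120,150,-150,180):
    R=(Ro.from_euler('z',yaw,degrees=True)*Ro.from_euler('x',180,degrees=True)).as_matrix()
    print(yaw);delta([.483,.162,.24],R)
E
```

```text
0
turn rad [-0.    -0.     2.825] deg 161.9 shift in current tool axes mm [-408.5 -370.6   -8.7] shift after turn [272.8 479.5  -8.7]
120
turn rad [ 0.   -0.    0.73] deg 41.9 shift in current tool axes mm [-408.5 -370.6   -8.7] shift after turn [-551.6   -3.5   -8.7]
150
turn rad [ 0.    -0.     0.207] deg 11.9 shift in current tool axes mm [-408.5 -370.6   -8.7] shift after turn [-475.9 -278.8   -8.7]
-150
turn rad [ 0.   -0.   -0.84] deg 48.1 shift in current tool axes mm [-408.5 -370.6   -8.7] shift after turn [   3.5 -551.6   -8.7]
180
turn rad [ 0.    -0.    -0.317] deg 18.1 shift in current tool axes mm [-408.5 -370.6   -8.7] shift after turn [-272.8 -479.5   -8.7]
```

```bash
python3 - <<'E'
from h import *
im,K,T=snap("top");im2,K2,T2=snap("side")
for q in [(203,187),(162,117),(0,270)]:
  for z in (.05,.1,.15,.2,.3,.4,.5,.6):
    p=atz(K,T,*q,z);print(q,p.round(3),proj(K2,T2,p).round(0))
s=cv2.imread("pics/side0.png");cv2.imwrite("pics/s2.png",s[:,:450])
E
```

```text
(203, 187) [0.601 0.298 0.05 ] [235. 272.]
(203, 187) [0.59  0.285 0.1  ] [240. 251.]
(203, 187) [0.578 0.272 0.15 ] [245. 229.]
(203, 187) [0.567 0.26  0.2  ] [251. 207.]
(203, 187) [0.544 0.234 0.3  ] [262. 159.]
(203, 187) [0.521 0.208 0.4  ] [275. 109.]
(203, 187) [0.499 0.182 0.5  ] [288.  55.]
(203, 187) [0.476 0.157 0.6  ] [302.  -4.]
(162, 117) [0.794 0.423 0.05 ] [125. 289.]
(162, 117) [0.775 0.405 0.1  ] [133. 267.]
(162, 117) [0.755 0.387 0.15 ] [142. 244.]
(162, 117) [0.736 0.369 0.2  ] [151. 220.]
(162, 117) [0.697 0.333 0.3  ] [169. 170.]
(162, 117) [0.658 0.297 0.4  ] [189. 117.]
(162, 117) [0.62  0.261 0.5  ] [210.  60.]
(162, 117) [0.581 0.225 0.6  ] [232.  -0.]
(0, 270) [0.373 0.799 0.05 ] [199. 562.]
(0, 270) [0.371 0.765 0.1  ] [210. 510.]
(0, 270) [0.369 0.732 0.15 ] [220. 459.]
(0, 270) [0.367 0.698 0.2  ] [231. 408.]
(0, 270) [0.363 0.631 0.3  ] [252. 309.]
(0, 270) [0.359 0.564 0.4  ] [273. 212.]
(0, 270) [0.355 0.497 0.5  ] [293. 117.]
(0, 270) [0.351 0.43  0.6  ] [312.  24.]
```

View pics/s2.png

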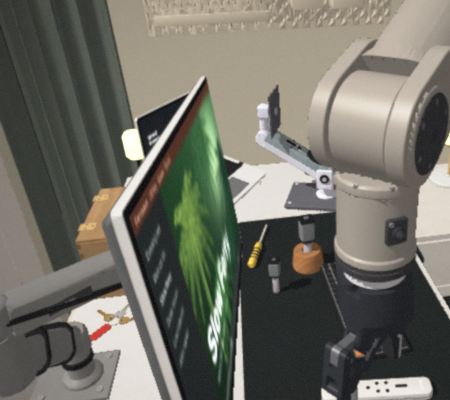

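```bash
python3 -m inch '[[[0,0,0],[-41,-37,-1],0],[[0,0,0],[-41,-37,-1],0],[[0,0,0],[-41,-37,-1],0],[[0,0,0],[-41,-37,-1],0],[[0,0,0],[-41,-37,-1],0],[[0,0,0],[-41,-37,-1],0],[[0,0,0],[-41,-37,-1],0],[[0,0,0],[-41,-37,-1],0],[[0,0,0],[-41,-37,-1],0],[[0,0,0],[-40,-37,0],0],[[0,0,0],[0,0,0],0]]'
python3 - <<'E'
from h import *
im,K,T=snap("wrist","w1.png");snap("top","t2.png");im2,_,_=snap("side")
cv2.imwrite("pics/w1c.png",im)
for c in("wrist","top","side"):
  for t in("hex_driver","key_stand"):print(c,t,[(np.round(b["bbox"]).tolist(),round(b["confidence"],2)) for b in ctrl.boxes_of(c,t)])
E
```

```text
t: 2.48
ee_pos: [0.4856, 0.1577, 0.2407]
tcp_rot: [[-0.948, 0.319, 0.001], [0.319, 0.948, -0.001], [-0.002, -0.001, -1.0]]
wrist_force: [-0.3, 0.3, 0.2]
finger_gap: 0.0854
finger_force: 0.0
wrist hex_driver [([410.0, 154.0, 46.0, 39.0], 0.91), ([297.0, 158.0, 53.0, 61.0], 0.82), ([30.0, 311.0, 102.0, 89.0], 0.71)]
wrist key_stand [([292.0, 138.0, 60.0, 53.0], 0.88)]
top hex_driver [([246.0, 227.0, 10.0, 9.0], 0.46)]
top key_stand [([251.0, 221.0, 18.0, 27.0], 0.44)]
side hex_driver [([270.0, 258.0, 13.0, 33.0], 0.54)]
side key_stand [([295.0, 248.0, 33.0, 27.0], 0.83)]
```

View pics/w1.png

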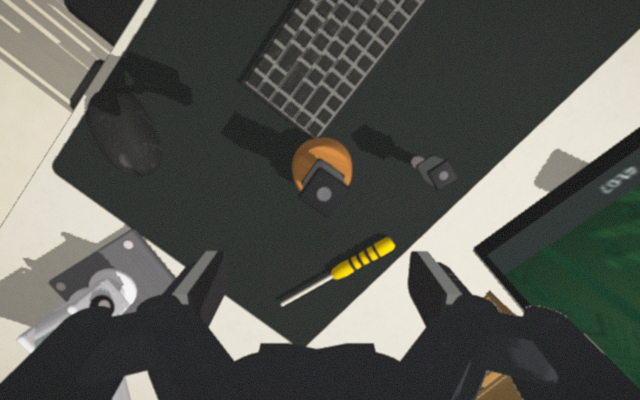

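```bash
python3 - <<'E'
import cv2
w=cv2.imread("pics/w1.png");cv2.imwrite("pics/w1z.png",cv2.resize(w[130:225,285:475],(760,380),interpolation=cv2.INTER_CUBIC))
E
```

```text
(no output)
```

View pics/w1z.png

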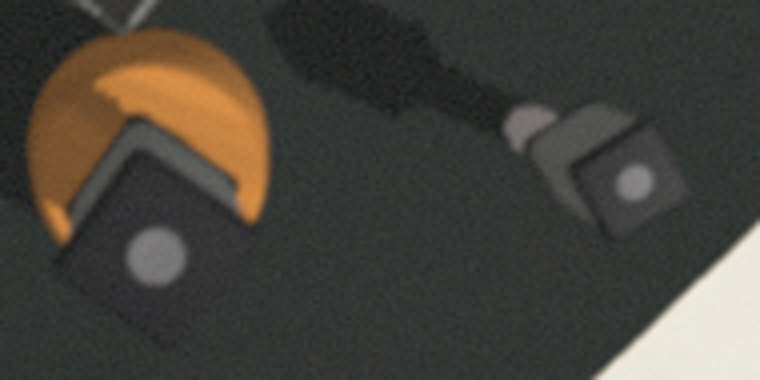

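```bash
python3 - <<'E'
from h import *
np.set_printoptions(precision=4,suppress=True)
im,K,T=snap("wrist")
c=[atz(K,T,285+x/4,130+y/4,.131) for x,y in [(140,150),(258,225),(172,347),(55,262)]]
print(np.array(c),np.mean(c,0))
for i in range(4):
    d=c[(i+1)%4]-c[i];print(np.linalg.norm(d),np.degrees(np.arctan2(d[1],d[0]))%90)
print("ctr",atz(K,T,285+157/4,130+256/4,.131))
for a,b in [((140,150),(138,117)),((258,225),(237,183)),((55,262),(70,205))]:
    A=atz(K,T,285+a[0]/4,130+a[1]/4,.131);B=atz(K,T,285+b[0]/4,130+b[1]/4,.072);print("lean",(A-B)[:2])
print("stand",atz(K,T,285+149/4,130+150/4,.03))
E
```

```text
[[0.4598 0.1745 0.131 ]
 [0.4825 0.1931 0.131 ]
 [0.5027 0.1679 0.131 ]
 [0.4769 0.1501 0.131 ]] [0.4805 0.1714 0.131 ]
0.029391244218800964 39.28965989938224
0.03229231383052095 38.65042228772135
0.03130011979056221 34.61848246867285
0.02982002087719986 35.12584281064407
ctr [0.4824 0.171  0.131 ]
lean [-0.002   0.0005]
lean [-0.0032  0.0002]
lean [-0.001  -0.0003]
stand [0.478  0.1725 0.03  ]
```

```bash
python3 - <<'E'
from h import *
np.set_printoptions(precision=4,suppress=True)
im,K,T=snap("wrist");_,K1,T1=snap("top");_,K2,T2=snap("side")
f=lambda x,y:(180+x/2.857,100+y/2.857)
g=lambda x,y:(200+x/2.857,100+y/2.857)
for n,w,t,s,z in [("sd handle",(363,258),(205,245),(158,440),.01),("sd tip",(283,303),(340,216),(190,357),.008),("mouse",(123,130),(437,512),None,.02),("bolt",(128,243),(501,375),None,.01),("small",(443,175),(75,335),(212,453),.092),("big",(324,194),(193,365),(303,335),.131)]:
    print(n,atz(K,T,*w,z)[:2],atz(K1,T1,*f(*t),z)[:2],atz(K2,T2,*g(*s),z)[:2] if s else "")
print(tri([(K1,T1,*f(193,365)),(K2,T2,*g(303,335))]),tri([(K,T,324,194),(K2,T2,*g(303,335))]))
print(ctrl.read_state()["qpos"])
E
```

```text
sd handle [0.6141 0.1859] [0.6169 0.1756] [0.6177 0.1758]
sd tip [0.6471 0.0609] [0.6491 0.0472] [0.6507 0.0445]
mouse [ 0.3676 -0.0319] [ 0.3679 -0.0508] 
bolt [ 0.4977 -0.1005] [ 0.4974 -0.1095] 
small [0.5101 0.2823] [0.5135 0.2739] [0.5132 0.2777]
big [0.4824 0.1705] [0.4836 0.1624] [0.4854 0.1597]
[0.4838 0.1623 0.1327] [0.4806 0.171  0.1385]
[-39.0785  11.1531  15.5149 111.6584  -3.5142  57.6332  49.9153]
```

```bash
python3 -m inch '[[[0,0,0.15],[0,0,0],0],[[0,0,0.15],[0,0,0],0],[[0,0,0.15],[0,0,0],0],[[0,0,0.15],[0,0,0],0],[[0,0,0],[0,0,0],0]]'
python3 - <<'E'
from h import *
np.set_printoptions(precision=4,suppress=True)
im,K,T=snap("wrist","w2.png");print(K,ctrl.read_state()["qpos"],ctrl.read_state()["ee_pos"])
for t in("hex_driver","key_stand","mouse","screwdriver"):print(t,[(np.round(b["bbox"]).tolist(),round(b["confidence"],2)) for b in ctrl.boxes_of("wrist",t)])
for p in [(.484,.162,.131),(.484,.171,.131),(.6173,.1757,.01),(.65,.046,.008),(.5133,.276,.092)]: print(p,proj(K,T,p))
cv2.imwrite("pics/w2c.png",im)
E
```

```text
t: 3.75
ee_pos: [0.4836, 0.1625, 0.2403]
tcp_rot: [[-0.609, 0.793, -0.0], [0.793, 0.609, -0.0], [-0.0, -0.0, -1.0]]
wrist_force: [1.3, 0.5, -0.1]
finger_gap: 0.0856
finger_force: 0.0
[[308.328    0.     316.7017]
 [  0.     308.328  200.2313]
 [  0.       0.       1.    ]] [-42.9766  11.2651  20.0736 111.8909  -4.5521  57.5943  16.835 ] [0.4836 0.1625 0.2403]
hex_driver [([297.0, 165.0, 42.0, 53.0], 0.77), ([390.0, 94.0, 49.0, 36.0], 0.64)]
key_stand [([289.0, 140.0, 59.0, 57.0], 0.9)]
mouse [([113.0, 210.0, 82.0, 61.0], 0.8)]
screwdriver [([358.0, 192.0, 70.0, 116.0], 0.96)]
(0.484, 0.162, 0.131) [315.9767 198.8566]
(0.484, 0.171, 0.131) [322.4984 190.6897]
(0.6173, 0.1757, 0.01) [404.7624 225.7678]
(0.65, 0.046, 0.008) [359.6012 307.2496]
(0.5133, 0.276, 0.092) [418.6546 109.8211]
```

View pics/w2.png

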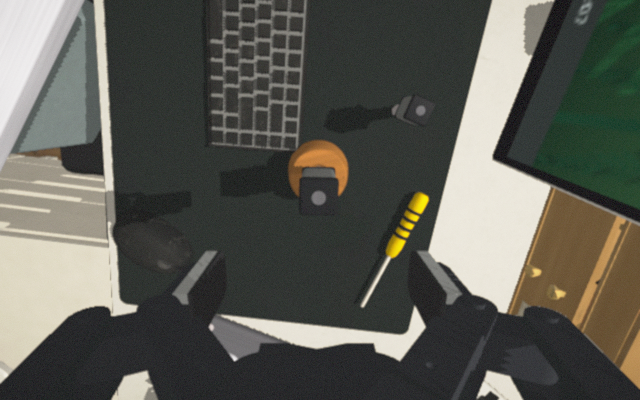

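```bash
python3 - <<'E'
from h import *
np.set_printoptions(precision=4,suppress=True)
im,K,T=snap("wrist")
top=atz(K,T,319,197,.131);bot=atz(K,T,320,168.5+0,.072)  # bottom-far edge visible at v~168
print(top,"stand",atz(K,T,318.5,168,.03))
R=np.array(ctrl.read_state()["tcp_rot"])
# visible far bottom edge is 16mm along tool +x from handle axis
print("bot axis",atz(K,T,319.5,168,.072)-R[:,0]*.016, "top far edge",atz(K,T,319,178.5,.131)-R[:,0]*.016)
delta([top[0],top[1],.15],R)
E
python3 - <<'E'
import cv2
w=cv2.imread("pics/w2.png");cv2.imwrite("pics/w2z.png",cv2.resize(w[130:230,270:370],(600,600),interpolation=cv2.INTER_CUBIC))
E
```

```text
[0.4851 0.1648 0.131 ] stand [0.4811 0.1702 0.03  ]
bot axis [0.4869 0.1639 0.072 ] top far edge [0.4851 0.1647 0.131 ]
turn rad [0. 0. 0.] deg 0.0 shift in current tool axes mm [ 1.   2.5 90.3] shift after turn [ 1.   2.5 90.3]
```

View pics/w2z.png

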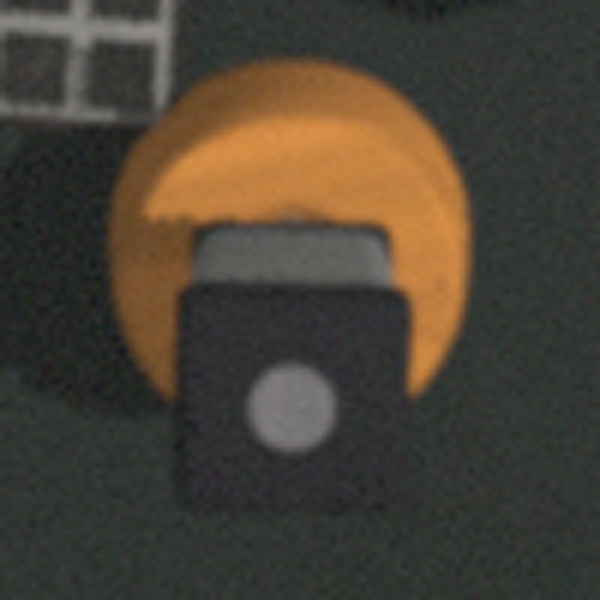

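```bash
python3 -m inch '[[[0,0,0],[1,2,50],0],[[0,0,0],[0,0,50],0],[[0,0,0],[0,0,40],0],[[0,0,0],[0,0,14],0],[[0,0,0],[0,0,0],0],[[0,0,0],[0,0,0],0],[[0,0,0],[0,0,0],255],[[0,0,0],[0,0,0],255],[[0,0,0],[0,0,0],255],[[0,0,0],[0,0,0],255],[[0,0,0],[0,0,0],255],[[0,0,0],[0,0,0],255]]'
```

```text
t: 5.55
ee_pos: [0.485, 0.1646, 0.0867]
tcp_rot: [[-0.608, 0.794, 0.001], [0.794, 0.608, 0.0], [0.0, 0.001, -1.0]]
wrist_force: [-0.5, -0.5, 6.6]
finger_gap: 0.0316
finger_force: 91.1
```

```bash
python3 -m inch '[[[0,0,0],[0,0,-20],255],[[0,0,0],[0,0,-30],255],[[0,0,0],[0,0,-40],255],[[0,0,0],[0,0,-40],255],[[0,0,0],[0,0,-40],255],[[0,0,0],[0,0,-40],255],[[0,0,0],[0,0,0],255],[[0,0,0],[0,0,0],255]]'
python3 - <<'E'
from h import *
np.set_printoptions(precision=4,suppress=True)
_,K,T=snap("top","t3.png")
im2,K2,T2=snap("side","s3.png")
f=lambda x,y:(180+x/2.857,100+y/2.857)
e=atz(K,T,*f(564,308),.085);print("elbow",e)
for z in (.14,.15,.16,.17): 
    b=atz(K,T,*f(563,264),z); d=(b-e)[:2]; print(z,b, "yaw",np.degrees(np.arctan2(d[1],d[0])),"d from horiz",(np.linalg.norm(d)+.030*np.sin(np.radians(32)))/np.cos(np.radians(32)),"d from z",(z-.085-.0254)/.53)
for z in(.17,.18,.19):print(atz(K,T,*f(552,186),z))
print(ctrl.read_state()["qpos"],ctrl.read_state()["ee_pos"])
print(ctrl.boxes_of("side","spring_arm"))
E
```

```text
t: 6.55
ee_pos: [0.4839, 0.1642, 0.2952]
tcp_rot: [[-0.608, 0.794, -0.001], [0.794, 0.608, -0.001], [0.0, -0.002, -1.0]]
wrist_force: [0.0, -0.5, -2.5]
finger_gap: 0.0314
finger_force: 91.4
elbow [ 0.5488 -0.1598  0.085 ]
0.14 [ 0.5769 -0.1521  0.14  ] yaw 15.280886284530926 d from horiz 0.05301328255809744 d from z 0.055849056603773595
0.15 [ 0.5746 -0.1509  0.15  ] yaw 19.03058783116844 d from horiz 0.05091215864832726 d from z 0.07471698113207545
0.16 [ 0.5724 -0.1496  0.16  ] yaw 23.28312266783798 d from horiz 0.04896759445916185 d from z 0.09358490566037735
0.17 [ 0.5701 -0.1484  0.17  ] yaw 28.089702620093504 d from horiz 0.04721169316708841 d from z 0.11245283018867926
[ 0.6375 -0.1391  0.17  ]
[ 0.6347 -0.138   0.18  ]
[ 0.6318 -0.1368  0.19  ]
[-44.4711   8.2444  21.0914 107.807   -3.2499  64.7023  15.291 ] [0.4837 0.1641 0.2947]
[{'bbox': [258.5, 126.3, 75.1, 49.1], 'confidence': 0.9}]
```

```bash
python3 -m inch '[[[0,0,-0.18],[0,0,0],255],[[0,0,-0.18],[0,0,0],255],[[0,0,-0.18],[0,0,0],255],[[0,0,-0.18],[0,0,0],255],[[0,0,-0.18],[0,0,0],255],[[0,0,-0.18],[0,0,0],255],[[0,0,-0.18],[0,0,0],255],[[0,0,-0.18],[0,0,0],255],[[0,0,-0.18],[0,0,0],255],[[0,0,-0.18],[0,0,0],255],[[0,0,0],[0,0,0],255]]'
cat >> h.py <<'E'
def beamR(psi):
    c,s=np.cos(np.radians(psi)),np.sin(np.radians(psi));C,S=np.cos(np.radians(32)),np.sin(np.radians(32))
    return np.array([[C*c,-s,-S*c],[C*s,c,-S*s],[S,0,C]])
def toolR(psi,w):
    z=-beamR(psi)[:,2];v=np.array([np.cos(np.radians(w)),np.sin(np.radians(w)),0]);x=v-v@z*z;x/=np.linalg.norm(x)
    return np.c_[x,np.cross(z,x),z]
E
python3 - <<'E'
from h import *
print(ctrl.read_state()["qpos"])
R0=np.array(ctrl.read_state()["tcp_rot"]);print(R0)
# minimal tilt
z=-beamR(12.5)[:,2];ax=np.cross(R0[:,2],z);rv=ax/np.linalg.norm(ax)*np.arccos(R0[:,2]@z)
R=Ro.from_rotvec(rv).as_matrix()@R0
delta([.504,-.168,.26],R)
E
```

```text
t: 8.07
ee_pos: [0.4842, 0.1641, 0.2953]
tcp_rot: [[-0.636, -0.772, -0.002], [-0.772, 0.636, -0.001], [0.002, 0.001, -1.0]]
wrist_force: [0.1, 0.3, -0.7]
finger_gap: 0.0313
finger_force: 91.3
[-35.93893279   8.23168266  11.47647397 107.23341913  -1.79890482
  64.81705107 116.68951839]
[[-6.36098683e-01 -7.71605854e-01 -1.69460089e-03]
 [-7.71605746e-01  6.36100487e-01 -8.62054221e-04]
 [ 1.74310254e-03  7.59212231e-04 -9.99998193e-01]]
turn rad [ 0.345 -0.442  0.   ] deg 32.1 shift in current tool axes mm [ 243.6 -226.6   35.5] shift after turn [ 252.2 -219.9    2.1]
```

```bash
python3 -m inch '[[[0.0863,-0.1105,0],[0,0,0],255],[[0.0863,-0.1105,0],[0,0,0],255],[[0.0863,-0.1105,0],[0,0,0],255],[[0.0863,-0.1105,0],[0,0,0],255],[[0,0,0],[42,-36.7,0],255],[[0,0,0],[42,-36.7,0],255],[[0,0,0],[42,-36.7,0],255],[[0,0,0],[42,-36.7,0],255],[[0,0,0],[42,-36.7,0],255],[[0,0,0],[42,-36.5,2],255],[[0,0,0],[0,0,0],255],[[0,0,0],[0,0,0],255]]'
python3 - <<'E'
from h import *
im,K,T=snap("wrist","w3.png");print(ctrl.read_state()["qpos"].round(1))
for t in("socket_mouth","gauge","hex_driver"):print(t,[(np.round(b["bbox"]).tolist(),round(b["confidence"],2)) for b in ctrl.boxes_of("wrist",t)])
print(proj(K,T,(.577,-.152,.14)));R=np.array(ctrl.read_state()["tcp_rot"]);p=ctrl.read_state()["ee_pos"];print(proj(K,T,p+R[:,2]*.081))
E
```

```text
t: 9.57
ee_pos: [0.5049, -0.16, 0.2618]
tcp_rot: [[-0.518, -0.68, 0.518], [-0.745, 0.657, 0.118], [-0.42, -0.325, -0.847]]
wrist_force: [0.8, 1.8, -1.6]
finger_gap: 0.0311
finger_force: 91.7
[-56.7 -12.8  73.3 129.5  -9.3  26.8 167.3]
socket_mouth [([209.0, 102.0, 173.0, 178.0], 0.93)]
gauge [([268.0, 216.0, 18.0, 16.0], 0.41)]
hex_driver [([539.0, 303.0, 36.0, 62.0], 0.96), ([273.0, 199.0, 91.0, 149.0], 0.56)]
[311.88017851 180.12983525]
[316.40338154 208.65016736]
```

View pics/w3.png

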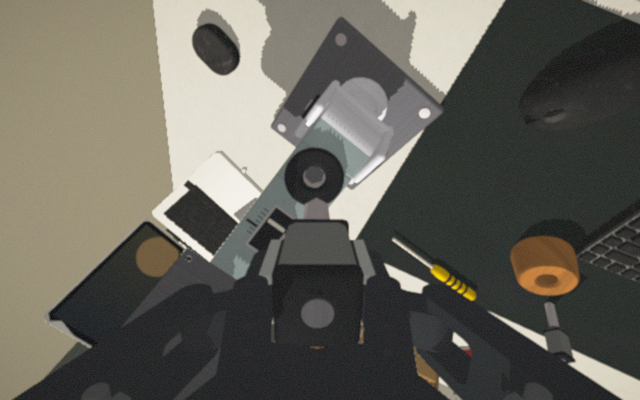

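```bash
python3 -m inch '[[[0,0,0],[0,0,0],255],[[0,0,0],[0,0,0],255]]'; python3 - <<'E'
from h import *
im,K,T=snap("wrist","w4.png");print(ctrl.read_state()["qpos"].round(1),ctrl.read_state()["ee_pos"],ctrl.read_state()["dq"].round(1))
c=cv2.resize(im[130:270,235:375],(600,600),interpolation=cv2.INTER_CUBIC);cv2.imwrite("pics/w4z.png",c)
print(proj(K,T,(.577,-.152,.14)))
E
```

```text
t: 10.02
ee_pos: [0.5051, -0.1608, 0.2622]
tcp_rot: [[-0.517, -0.681, 0.519], [-0.746, 0.655, 0.117], [-0.42, -0.327, -0.847]]
wrist_force: [0.7, 0.2, -0.7]
finger_gap: 0.031
finger_force: 91.7
[-56.6 -12.8  73.5 129.4  -9.4  26.8 167.4] [ 0.50507077 -0.1608703   0.26220552] [-0.1 -0.   0.4 -0.1  0.  -0.   0.1]
[312.88105872 180.40406131]
```

View pics/w4z.png

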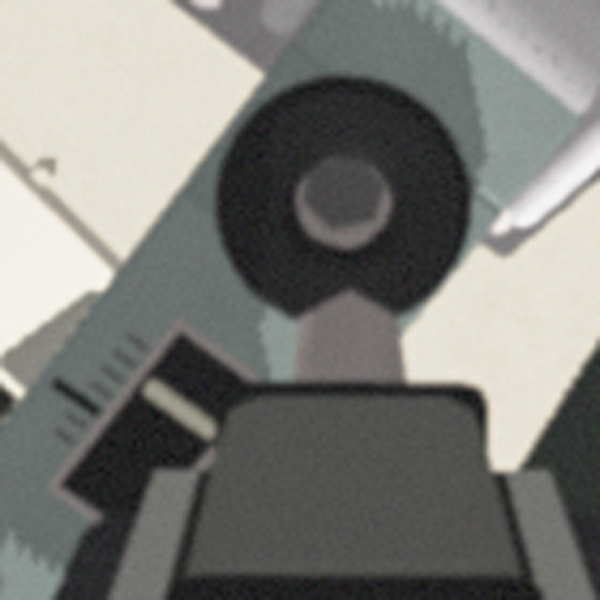

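```bash
cat > g.py <<'E'
from h import *
np.set_printoptions(precision=4,suppress=True)
im,K,T=snap("wrist");_,K1,T1=snap("top")
f=lambda x,y:(180+x/2.857,100+y/2.857)
w=(315.0,176.7)
print("tri",tri([(K,T,*w),(K1,T1,*f(563,264))]))
for z in(.13,.14,.15):
    p=atz(K,T,*w,z);print(p,"depth",(T[:3,:3].T@(p-T[:3,3]))[2])
st=ctrl.read_state();R=np.array(st["tcp_rot"]);p=st["ee_pos"]
for s in(-1,1):print("tip corner pred",proj(K,T,p+R@[.0049,s*.0085,.077]),"obs",235+(300 if s<0 else 402)/4.286,130+317/4.286)
# gauge line fit: bold mark and pointer on the face plane
E
python3 g.py
```

```text
tri [ 0.5779 -0.1524  0.1336]
[ 0.5804 -0.1507  0.13  ] depth 0.29951030061584
[ 0.572  -0.1542  0.14  ] depth 0.28605471359537044
[ 0.5637 -0.1578  0.15  ] depth 0.27259912657490093
tip corner pred [304.7429 202.8299] obs 304.9953336444237 203.9617358842744
tip corner pred [327.6928 202.8152] obs 328.79374708352776 203.9617358842744
```

```bash
python3 - <<'E'
from h import *
np.set_printoptions(precision=4,suppress=True)
im,K,T=snap("wrist")
m=np.array([.5785,-.152,.134])
B=beamR(12.5);n=B[:,2];fp=m-.008*n
def onface(x,y):
    o,d=ray(K,T,235+x/4.286,130+y/4.286);return B.T@(o+d*((fp-o)@n)/(d@n)-m)
for q in [(265,75),(190,170),(115,270),(500,215),(180,408),(75,395),(62,383),(97,411),(135,343),(62,435),(180,325),(52,490)]:print(q,onface(*q)*1000)
R=np.array(ctrl.read_state()["tcp_rot"]);print("axis err deg",np.degrees(np.arccos(-R[:,2]@n)))
delta(m+.101*n,R)
# angle of rays: boss size fit along ray for radius
E
```

```text
(265, 75) [-11.5227 -29.9665  -8.    ]
(190, 170) [ 16.163  -30.4989  -8.    ]
(115, 270) [ 45.9928 -30.3595  -8.    ]
(500, 215) [-19.2975  31.8612  -8.    ]
(180, 408) [64.4588  1.7197 -8.    ]
(75, 395) [ 77.2545 -20.0383  -8.    ]
(62, 383) [ 76.6538 -24.2221  -8.    ]
(97, 411) [ 77.3698 -13.5408  -8.    ]
(135, 343) [ 57.7155 -16.3191  -8.    ]
(62, 435) [ 87.666  -16.6488  -8.    ]
(180, 325) [ 47.5392 -10.5528  -8.    ]
(52, 490) [101.1101 -10.3675  -8.    ]
axis err deg 0.17124894907783908
turn rad [0. 0. 0.] deg 0.0 shift in current tool axes mm [ 8.8 -2.2 46.7] shift after turn [ 8.8 -2.2 46.7]
```

```bash
python3 -m inch '[[[0,0,0],[5,-1,15],255],[[0,0,0],[4.5,-1,15],255],[[0,0,0],[0,0,15],255],[[0,0,0],[0,0,0],255],[[0,0,0],[0,0,0],255],[[0,0,0],[0,0,0],255]]'
cat > st.py <<'E'
from h import *
np.set_printoptions(precision=4,suppress=True)
st=ctrl.read_state();R=np.array(st["tcp_rot"]);m=np.array([.5785,-.152,.134]);B=beamR(12.5)
tip=B.T@(st["ee_pos"]+.081*R[:,2]-m)*1000
print("q",st["qpos"].round(1),"tip in mouth frame mm",tip.round(2),"F beam",(B.T@st["wrist_force"]).round(1),"F tool",(R.T@st["wrist_force"]).round(1),"tau tool",(R.T@st["torque"]).round(2),"axis",(B.T@R[:,2]).round(3))
E
python3 st.py
```

```text
t: 10.98
ee_pos: [0.5138, -0.1588, 0.2329]
tcp_rot: [[-0.519, -0.677, 0.522], [-0.746, 0.657, 0.109], [-0.417, -0.332, -0.846]]
wrist_force: [-1.0, 0.7, -0.7]
finger_gap: 0.0311
finger_force: 91.7
q [-70.3 -19.3  83.3 130.9  10.2  22.6 149.7] tip in mouth frame mm [-2.14  6.85 37.11] F beam [-1.   0.9 -0.2] F tool [0.3 1.3 0.1] tau tool [-0.45  0.55  0.06] axis [ 0.004 -0.006 -1.   ]
```

```bash
cat > kin.py <<'E'
import numpy as np, itertools
from scipy.optimize import least_squares
from scipy.spatial.transform import Rotation as Ro
from rig import ctrl
D=[([-78.042,27.328,1.283,89.118,-.66,63.559,-4.761],[.21,.641,.231],[[-.95,.312,0],[.312,.95,0],[0,0,-1]]),
([-42.9766,11.2651,20.0736,111.8909,-4.5521,57.5943,16.835],[.4836,.1625,.2403],[[-.609,.793,0],[.793,.609,0],[0,0,-1]]),
([-44.4711,8.2444,21.0914,107.807,-3.2499,64.7023,15.291],[.4837,.1641,.2947],[[-.608,.794,-.001],[.794,.608,-.001],[0,-.002,-1]]),
([-35.939,8.232,11.476,107.233,-1.799,64.817,116.69],[.4842,.1641,.2953],[[-.636,-.772,-.002],[-.772,.636,-.001],[.002,.001,-1]]),
([-56.6,-12.8,73.5,129.4,-9.4,26.8,167.4],[.50507,-.16087,.2622],[[-.517,-.681,.519],[-.746,.655,.117],[-.42,-.327,-.847]])]
s=ctrl.read_state();D.append((list(s["qpos"]),list(s["ee_pos"]),np.array(s["tcp_rot"]).tolist()))
ax='ZYZYZYZ'
def rots(q,sg,off7,off1): 
    a=[sg[i]*q[i] for i in range(7)];a[6]+=off7;a[0]+=off1
    return [Ro.from_euler(ax[i],a[i],degrees=True) for i in range(7)]
best=[]
for sg in itertools.product([1,-1],repeat=7):
  if sg[1]!=1: continue
  for o7 in(0,90,180,270):
   for o1 in (0,90,180,270):
    e=0
    for q,p,R in D:
        r=Ro.identity()
        for x in rots(q,sg,o7,o1): r=r*x
        e=max(e,(r.inv()*Ro.from_matrix(R)).magnitude())
    best.append((e,sg,o7,o1))
best.sort();sg,o7,o1=best[0][1:]
def fk(q,A):
    p=np.zeros(3)+A[0];r=Ro.identity()
    for i,x in enumerate(rots(q,sg,o7,o1)):
        r=r*x;p=p+r.apply(A[i+1])
    return p,r
fit=least_squares(lambda v:np.r_[np.concatenate([fk(q,v.reshape(8,3))[0]-p for q,p,R in D]),1e-4*v],np.zeros(24))
A=fit.x.reshape(8,3)
LO=np.array([-169.35,-19.33,-80.79,13.8,-78.32,9.67,-169.56]);HI=np.array([169.35,120.38,83.38,139.57,258.32,109.79,169.56])
def ik(p,R,q0,wn=0.002):
    R=Ro.from_matrix(R)
    def f(q):
        a,b=fk(q,A);return np.r_[(a-p)*10,(b.inv()*R).as_rotvec()*3,wn*(q-q0)/30]
    s=least_squares(f,np.clip(q0,LO+1,HI-1),bounds=(LO,HI));a,b=fk(s.x,A)
    return s.x,np.linalg.norm(a-p)*1000,np.degrees((b.inv()*R).magnitude())
E
python3 - <<'E'
from kin import *
np.set_printoptions(precision=4,suppress=True)
print([(round(float(b[0]),3),b[1:]) for b in best[:4]])
print(A);print([np.linalg.norm(fk(q,A)[0]-p)*1000 for q,p,R in D])
E
```

```text
[(0.002, ((-1, 1, -1, 1, -1, 1, -1), 90, 0)), (0.356, ((-1, 1, -1, 1, 1, 1, -1), 90, 0)), (0.79, ((-1, 1, -1, 1, -1, 1, -1), 0, 270)), (0.79, ((-1, 1, -1, 1, -1, 1, -1), 180, 90))]
[[-0.0001 -0.0004  0.1451]
 [ 0.0007 -0.0146  0.1451]
 [ 0.0001 -0.0146  0.2699]
 [ 0.0016 -0.0156  0.2699]
 [-0.0009 -0.0156  0.2359]
 [ 0.0006 -0.0009  0.2359]
 [ 0.0009 -0.0009  0.1642]
 [ 0.0001  0.0002  0.1642]]
[np.float64(0.0002003221323522005), np.float64(0.005340846901213417), np.float64(0.007347521622133047), np.float64(0.0047280589015936915), np.float64(0.0004257742353189586), np.float64(0.0004750351991776031)]
```

```bash
cat > q.py <<'E'
from kin import *
from h import toolR,beamR
m=np.array([.5785,-.152,.134]);n=beamR(12.5)[:,2]
rng=np.random.default_rng(0)
if __name__=="__main__":
  for h in (.057,.101,.142):
   for w in (240,):
    R=toolR(12.5,w);seen=[]
    for k in range(40):
        q0=rng.uniform(LO,HI)
        q,e,r=ik(m+h*n,R,q0,0.0005)
        if e<1 and r<.5 : seen.append((np.min(np.minimum(q-LO,HI-q)),q.round(0)))
    seen.sort(key=lambda t:-t[0]);print(h,w)
    for s in seen[:14]:print("  ",s[0].round(1),s[1])
E
python3 q.py
```

```text
0.057 240
   11.8 [  14.   12.    5.  127.  -55.   21. -138.]
   11.5 [   2.   12.   19.  128.  -60.   24. -132.]
   11.3 [  -3.   13.   26.  128.  -63.   25. -130.]
   10.8 [ -12.   14.   36.  129.  -66.   27. -127.]
   8.8 [ 79.  28. -72. 124.  37.  20. 138.]
   7.8 [ 75.  25. -66. 124.  25.  17. 149.]
   7.7 [  40.   13.  -23.  126.  -38.   17. -153.]
   7.7 [  40.   13.  -23.  126.  -38.   17. -153.]
   7.7 [  40.   14.  -24.  126.  -37.   17. -153.]
   6.6 [  49.   15.  -33.  125.  -29.   16. -161.]
   4.0 [ 81.  32. -77. 124.  46.  23. 130.]
   2.6 [ 82.  33. -78. 124.  49.  24. 128.]
   0.0 [ 67.  20. -55. 124.   3.  15. 170.]
   0.0 [ 67.  20. -55. 124.   3.  15. 170.]
0.101 240
   13.6 [  41.    8.  -22.  126.  -37.   23. -154.]
   13.6 [  41.    8.  -22.  126.  -37.   23. -154.]
   13.4 [  37.    8.  -17.  126.  -38.   24. -153.]
   13.3 [  36.    8.  -16.  126.  -39.   24. -152.]
   12.2 [  16.    7.    5.  127.  -45.   25. -147.]
   10.8 [  52.    9.  -34.  125.  -31.   22. -159.]
   8.7 [  56.   10.  -38.  125.  -29.   22. -161.]
   0.0 [ 89.  26. -81. 124.  27.  24. 148
[... 260 characters left out ...]
 148.]
0.142 240
   14.0 [  48.    4.  -26.  125.  -35.   29. -156.]
   13.4 [  52.    4.  -30.  125.  -34.   29. -156.]
   13.1 [  28.    2.   -5.  126.  -38.   29. -153.]
   12.6 [  17.    2.    5.  127.  -38.   30. -152.]
   11.0 [ -16.    0.   40.  129.  -39.   30. -151.]
   4.5 [  81.    8.  -61.  124.  -23.   27. -165.]
   4.4 [  81.    8.  -61.  124.  -23.   27. -165.]
   0.0 [  87.   10.  -68.  124.  -18.   27. -170.]
   0.0 [  87.   10.  -68.  124.  -18.   27. -170.]
   0.0 [-63. -19.  77. 130.   7.  27. 167.]
   0.0 [-63. -19.  77. 130.   7.  27. 167.]
   0.0 [-63. -19.  77. 130.   7.  27. 167.]
   0.0 [-63. -19.  77. 130.   7.  27. 167.]
   0.0 [-63. -19.  77. 130.   7.  27. 167.]
```

```bash
python3 -m inch '[[[0,0,0],[0,0,-15],255],[[0,0,0.15],[0,0,-15],255],[[0,0,0.15],[0,0,-15],255],[[0,0,0.15],[0,0,0],255],[[0,0,0.15],[0,0,0],255],[[0,0,0.15],[0,0,0],255],[[0,0,0.15],[0,0,0],255],[[0,0,0],[0,0,0],255],[[0,0,0],[0,0,0],255]]'; python3 st.py
```

```text
t: 12.1
ee_pos: [0.4902, -0.1635, 0.2708]
tcp_rot: [[-0.853, -0.017, 0.521], [0.047, 0.993, 0.109], [-0.52, 0.118, -0.846]]
wrist_force: [-0.4, -0.4, -1.3]
finger_gap: 0.0314
finger_force: 91.6
q [-45.3 -11.9  63.1 130.1 -12.3  28.1 118.4] tip in mouth frame mm [-2.44  7.41 81.96] F beam [-1.1 -0.3 -0.9] F tool [ 1.  -0.6  0.9] tau tool [0.11 0.65 0.01] axis [ 0.003 -0.006 -1.   ]
```

```bash
python3 - <<'E'
from q import *
from rig import ctrl
R0=np.array(ctrl.read_state()["tcp_rot"]);q0=np.array(ctrl.read_state()["qpos"])
for w in (177,120,60):
  q=q0
  for h in (.161,.13,.101,.08,.057):
    q,e,r=ik(m+h*n,toolR(12.5,w),q,.01);print(w,h,q.round(0),round(e,1),round(r,2))
E
python3 -m inch '[[[0,0,0],[0,0,0],255],[[0,0,0],[0,0,0],255],[[0,0,0],[0,0,0],255],[[0,0,0],[0,0,0],255]]'; python3 st.py
```

```text
177 0.161 [-48. -11.  67. 129. -15.  29. 118.] 0.0 0.0
177 0.13 [-38.   3.  64. 130. -45.  31. 146.] 0.1 0.01
177 0.101 [-31.   9.  59. 130. -59.  32. 157.] 0.0 0.0
177 0.08 [-28.  13.  55. 130. -66.  32. 163.] 0.0 0.0
177 0.057 [-24.  17.  52. 130. -72.  33. 169.] 0.0 0.0
120 0.161 [-36.  -6.  58. 129. -27.  30.  71.] 0.0 0.01
120 0.13 [-32.   2.  57. 129. -45.  30.  88.] 0.0 0.0
120 0.101 [-27.   8.  53. 130. -57.  31.  98.] 0.0 0.0
120 0.08 [-24.  12.  50. 130. -64.  31. 104.] 0.0 0.0
120 0.057 [-21.  16.  47. 129. -71.  31. 110.] 0.0 0.0
60 0.161 [-31.  -4.  54. 129. -29.  31.  21.] 0.1 0.01
60 0.13 [-28.   2.  53. 129. -44.  30.  34.] 0.0 0.0
60 0.101 [-24.   8.  50. 129. -56.  30.  44.] 0.0 0.0
60 0.08 [-21.  11.  47. 129. -63.  30.  50.] 0.0 0.0
60 0.057 [-18.  15.  44. 129. -69.  30.  56.] 0.0 0.0
t: 12.6
ee_pos: [0.4903, -0.1631, 0.2708]
tcp_rot: [[-0.853, -0.015, 0.521], [0.05, 0.993, 0.11], [-0.519, 0.12, -0.846]]
wrist_force: [0.7, 0.2, -1.1]
finger_gap: 0.0313
finger_force: 91.6
q [-45.3 -11.9  63.1 130.1 -12.3  28.1 118.3] tip in mouth frame mm [-2.32  7.85 81.88] F beam [ 0.   0.1 -1.3] F tool [0.  0.1 1.3] tau tool [ 0.2   0.65 -0.01] axis [ 0.004 -0.005 -1.   ]
```

```bash
python3 -m inch '[[[0,0,0.16],[0,0,0],255],[[0,0,0.16],[0,0,0],255],[[0,0,0.16],[0,0,0],255],[[0,0,0.16],[0,0,0],255],[[0,0,0],[0,0,0],255]]'; python3 st.py; python3 - <<'E'
from h import *
m=np.array([.5785,-.152,.134]);B=beamR(12.5)
delta(m+.096*B[:,2],toolR(12.5,140))
E
```

```text
t: 13.22
ee_pos: [0.4902, -0.1634, 0.2706]
tcp_rot: [[-0.694, 0.497, 0.521], [0.632, 0.767, 0.109], [-0.345, 0.405, -0.847]]
wrist_force: [-0.5, -0.0, -0.4]
finger_gap: 0.0317
finger_force: 91.6
q [-35.8  -7.8  55.9 129.9 -22.3  28.9  91. ] tip in mouth frame mm [-2.6   7.53 81.81] F beam [-0.6  0.1 -0.1] F tool [ 0.5 -0.5  0.1] tau tool [ 0.54  0.44 -0.04] axis [ 0.003 -0.006 -1.   ]
turn rad [-0.001  0.007  0.12 ] deg 6.9 shift in current tool axes mm [-7.5 -2.9 66.9] shift after turn [-8.3 -2.  66.8]
```

```bash
python3 -m inch '[[[0,0.007,0],[-3,-1.5,20],255],[[0,0,0],[-3,-1.4,20],255],[[0,0,0],[-0.7,0,20],255],[[0,0,0],[0,0,7],255],[[0,0,0],[0,0,0],255],[[0,0,0],[0,0,0],255],[[0,0,0],[0,0,0],255]]'; python3 st.py
python3 - <<'E'
from h import *
im,K,T=snap("wrist","w5.png");m=np.array([.5785,-.152,.134]);n=beamR(12.5)[:,2]
print("pred mouth px",proj(K,T,m));print([(np.round(b["bbox"]).tolist(),round(b["confidence"],2)) for b in ctrl.boxes_of("wrist","socket_mouth")])
g=cv2.cvtColor(im,cv2.COLOR_BGR2GRAY)
# dark boss top: threshold
u,v=proj(K,T,m).astype(int)
sub=g[v-45:v+45,u-50:u+50];print("\n".join("".join("#" if sub[i,j]<45 else "." if sub[i,j]>110 else "o" for j in range(0,100,2)) for i in range(0,90,4)))
E
```

```text
t: 14.1
ee_pos: [0.5246, -0.1609, 0.2172]
tcp_rot: [[-0.699, 0.499, 0.512], [0.632, 0.766, 0.118], [-0.333, 0.406, -0.851]]
wrist_force: [-0.5, 0.9, -0.3]
finger_gap: 0.0313
finger_force: 91.7
q [-36.5  11.8  65.3 129.9 -61.7  34.5 127.9] tip in mouth frame mm [-2.58  3.38 18.4 ] F beam [-0.4  1.  -0.1] F tool [1.  0.3 0.1] tau tool [ 0.54  0.46 -0.  ] axis [-0.005  0.004 -1.   ]
pred mouth px [316.18887134 206.69674634]
[([190.0, 244.0, 45.0, 40.0], 0.65), ([235.0, 124.0, 226.0, 168.0], 0.62), ([429.0, 0.0, 68.0, 73.0], 0.25)]
............................oooooo................
...................o......ooo..oo.................
.......ooooooooooooooooooooooo.o..o...............
...ooooooooooooooooo###########ooo..o.............
..oooooooooooooo###################oo.............
oooooooooooooo########################o..o........
oooooooooooo############################o.........
ooooooooooo##############################o...oo...
oooooooooo##############oooo##############o....o..
ooooooooo############oooooooooo###########oo.oo...
ooooooooo##########ooooooooooooo###########oo.....
ooooooooo#########ooooooooooooooo##########o......
ooooooooo##########ooooooooooo.o###########o......
...oooooo##########oooooooooo...##########o.......
.......ooo#########ooooooooo....o#########o.......
.........oo##############################o........
..........##oooooooooooooooooooooooooooo#o.....ooo
..........oooooooooooooooooooooooooooooooooooooooo
..........oooooooooooooooooooooooooooooooooooooooo
..........oooooooooooooooooooooooooooooooooooooo##
...ooooo#ooooooooooooooooooooooooooooooooo##oooooo
..ooooooooooooooooooooooooooooooooooooooooo#oooooo
.oooooo#oooooooooooooooooooooooooooooooooooo#ooooo
```

```bash
cat > go.py <<'E'
import sys
from h import *
h=float(sys.argv[1]);m=np.array([.5785,-.152,.134]);B=beamR(12.5)
R0=np.array(ctrl.read_state()["tcp_rot"]);z=-B[:,2];a=np.cross(R0[:,2],z)
R=Ro.from_rotvec(a).as_matrix()@R0
delta(m+B[:,2]*(.081+h/1000),R)
E
python3 go.py 5
```

```text
turn rad [-0.001 -0.007 -0.   ] deg 0.4 shift in current tool axes mm [-3.9 -0.3 13.3] shift after turn [-3.8 -0.3 13.3]
```

```bash
python3 -m inch '[[[0,-0.007,0],[-2.7,-0.3,3],255],[[0,0,0],[0,0,5],255],[[0,0,0],[0,0,5],255],[[0,0,0],[0,0,0],255],[[0,0,0],[0,0,0],255]]'; python3 st.py;python3 go.py 0
```

```text
t: 14.82
ee_pos: [0.5329, -0.1615, 0.2061]
tcp_rot: [[-0.696, 0.5, 0.516], [0.634, 0.765, 0.113], [-0.338, 0.405, -0.849]]
wrist_force: [-0.3, -0.2, -0.8]
finger_gap: 0.0313
finger_force: 91.7
q [-33.4  14.2  62.3 129.9 -66.4  34.5 131.6] tip in mouth frame mm [-1.52  0.52  4.86] F beam [-0.7 -0.2 -0.5] F tool [ 0.3 -0.7  0.5] tau tool [ 0.49  0.41 -0.02] axis [-0.002 -0.001 -1.   ]
turn rad [-0.003 -0.     0.   ] deg 0.2 shift in current tool axes mm [-1.3  0.6  4.9] shift after turn [-1.3  0.6  4.9]
```

```bash
python3 -m inch '[[[0,0,0],[-0.2,0.3,4],255],[[0,0,0],[0,0,3],255],[[0,0,0],[0,0,3],255],[[0,0,0],[0,0,0],255],[[0,0,0],[0,0,0],255]]'; python3 st.py
```

```text
t: 15.45
ee_pos: [0.5384, -0.1601, 0.1979]
tcp_rot: [[-0.696, 0.5, 0.516], [0.634, 0.765, 0.113], [-0.338, 0.406, -0.849]]
wrist_force: [-0.1, -1.2, -0.0]
finger_gap: 0.0313
finger_force: 91.7
q [-31.6  15.9  60.4 129.8 -69.3  34.7 133.9] tip in mouth frame mm [-1.    0.64 -5.08] F beam [-0.3 -1.1  0.1] F tool [-0.7 -1.  -0.1] tau tool [ 0.53  0.38 -0.01] axis [-0.002 -0.001 -1.   ]
```

```bash
python3 -m inch '[[[0,0,0],[0,0,3],255],[[0,0,0],[0,0,2],255],[[0,0,0],[0,0,1],255],[[0,0,0],[0,0,0],255]]'; python3 st.py
```

```text
t: 15.95
ee_pos: [0.5417, -0.1593, 0.1929]
tcp_rot: [[-0.696, 0.5, 0.516], [0.634, 0.765, 0.113], [-0.338, 0.406, -0.849]]
wrist_force: [0.1, 0.2, -0.4]
finger_gap: 0.0313
finger_force: 91.9
q [-30.6  16.8  59.3 129.7 -71.   34.8 135.2] tip in mouth frame mm [ -0.73   0.74 -11.13] F beam [-0.1  0.2 -0.5] F tool [0.2 0.  0.5] tau tool [ 0.22  0.38 -0.02] axis [-0.002 -0.001 -1.   ]
```

```bash
python3 -m inch '[[[0,0,0],[0,0,1.5],255],[[0,0,0],[0,0,1.5],255],[[0,0,0],[0,0,0],255]]'; python3 st.py;  python3 -m inch '[[[0,0,0],[0,0,1.5],255],[[0,0,0],[0,0,0],255]]'; python3 st.py
```

```text
t: 16.32
ee_pos: [0.5437, -0.1586, 0.1906]
tcp_rot: [[-0.696, 0.499, 0.517], [0.633, 0.766, 0.114], [-0.339, 0.406, -0.849]]
wrist_force: [2.4, 1.5, 1.2]
finger_gap: 0.0316
finger_force: 91.8
q [-30.1  17.3  58.7 129.7 -71.8  34.8 135.8] tip in mouth frame mm [ -0.09   0.98 -14.22] F beam [ 2.9  1.  -0.4] F tool [-1.1  2.9  0.4] tau tool [-0.46  0.02 -0.02] axis [-0.001 -0.001 -1.   ]
t: 16.58
ee_pos: [0.5444, -0.1585, 0.1893]
tcp_rot: [[-0.696, 0.499, 0.517], [0.633, 0.766, 0.114], [-0.339, 0.406, -0.849]]
wrist_force: [4.0, 3.1, 3.4]
finger_gap: 0.0314
finger_force: 91.9
q [-29.8  17.5  58.3 129.6 -72.2  34.8 136.1] tip in mouth frame mm [ -0.18   1.01 -15.7 ] F beam [5.6 2.1 0.5] F tool [-2.   5.7 -0.5] tau tool [-0.93 -0.1   0.  ] axis [-0.001 -0.001 -1.   ]
```

```bash
python3 -m inch '[[[0,0,0],[-0.4,1.2,0],255],[[0,0,0],[0,0,1.5],255],[[0,0,0],[0,0,0],255]]'; python3 st.py
```

```text
t: 16.95
ee_pos: [0.5454, -0.1581, 0.1882]
tcp_rot: [[-0.696, 0.5, 0.516], [0.634, 0.765, 0.113], [-0.338, 0.405, -0.849]]
wrist_force: [2.7, 1.0, 1.8]
finger_gap: 0.0312
finger_force: 92.1
q [-29.7  17.7  58.1 129.6 -72.4  34.8 136.1] tip in mouth frame mm [  0.02   1.08 -17.17] F beam [3.3 0.4 0. ] F tool [-1.8  2.8 -0. ] tau tool [-0.36  0.04  0.  ] axis [-0.002 -0.001 -1.   ]
```

```bash
python3 -m inch '[[[0,0,0],[-0.3,0.6,1],255],[[0,0,0],[0,0,1.5],255],[[0,0,0],[0,0,0],255]]'; python3 st.py;  python3 -m inch '[[[0,0,0],[0,0,1],255],[[0,0,0],[0,0,0],255]]'; python3 st.py
```

```text
t: 17.32
ee_pos: [0.5469, -0.1577, 0.1862]
tcp_rot: [[-0.696, 0.5, 0.515], [0.634, 0.765, 0.113], [-0.338, 0.405, -0.85]]
wrist_force: [-0.2, -0.3, 0.8]
finger_gap: 0.0312
finger_force: 92.0
q [-29.3  18.   57.6 129.5 -72.9  34.7 136.4] tip in mouth frame mm [  0.24   1.11 -19.7 ] F beam [ 0.2 -0.2  0.8] F tool [-0.3 -0.  -0.8] tau tool [ 0.35  0.3  -0.04] axis [-0.003 -0.002 -1.   ]
t: 17.58
ee_pos: [0.5474, -0.1577, 0.1855]
tcp_rot: [[-0.696, 0.5, 0.515], [0.634, 0.765, 0.113], [-0.338, 0.405, -0.849]]
wrist_force: [-2.4, -0.5, 1.0]
finger_gap: 0.031
finger_force: 92.1
q [-29.2  18.1  57.4 129.5 -73.2  34.7 136.6] tip in mouth frame mm [  0.29   1.05 -20.63] F beam [-1.6  0.   2.1] F tool [ 1.  -1.2 -2.1] tau tool [ 0.65  0.41 -0.03] axis [-0.003 -0.002 -1.   ]
```

```bash
python3 -m inch '[[[0,0,0],[0,-0.3,1.5],255],[[0,0,0],[0,0,0],255]]'; python3 st.py
```

```text
t: 17.82
ee_pos: [0.5477, -0.158, 0.1851]
tcp_rot: [[-0.695, 0.5, 0.517], [0.635, 0.764, 0.115], [-0.338, 0.408, -0.848]]
wrist_force: [-14.8, -0.2, 20.3]
finger_gap: 0.0309
finger_force: 94.4
q [-28.8  18.2  57.1 129.5 -73.5  34.8 137. ] tip in mouth frame mm [  0.44   0.8  -21.06] F beam [-1.5  3.1 24.9] F tool [  3.3   0.8 -24.9] tau tool [0.05 1.52 0.03] axis [-0.001  0.    -1.   ]
```

```bash
cat > ga.py <<'E'
from h import *
# rectify beam face: x 45..105 mm, y -30..12 mm in mouth frame, z -8 ; 8 px/mm
def prof(name="wrist",m=np.array([.5785,-.152,.134])):
    im,K,T=snap(name,"g_%s_%d.png"%(name,ctrl.read_state()["t"]*100));B=beamR(12.5)
    X,Y=np.meshgrid(np.arange(45,110,.25),np.arange(-30,14,.25))
    P=(np.stack([X,Y,-8+0*X],-1)/1000)@B.T+m
    q=(P-T[:3,3])@T[:3,:3]@K.T;q=(q[...,:2]/q[...,2:]).astype(np.float32)
    return cv2.remap(cv2.cvtColor(im,cv2.COLOR_BGR2GRAY),q[...,0],q[...,1],cv2.INTER_CUBIC)
def show(r):
    print("x from 45mm, cols 1mm; rows y -30.. 2mm")
    for i in range(0,r.shape[0],8):print("%4d "%(-30+i*.25)+"".join(" .:-=+*#%@"[min(9,int(v)//20)] for v in r[i,::3]))
if __name__=="__main__":
    import sys
    for c in sys.argv[1:]:show(prof(c))
E
python3 ga.py wrist top
python3 -m inch '[[[0,0,0],[0,0,-0.5],255],[[0,0,0.15],[0,0,0],255],[[0,0,0.15],[0,0,0],255],[[0,0,0],[0,0,0],255]]'; python3 st.py
```

```text
x from 45mm, cols 1mm; rows y -30.. 2mm
 -30  ................................. ....................................................
 -28   .. .... ............ ....... ........................................................
 -26 ..........  ...........................................................................
 -24 ........ .. .... ..... .. .............................................................
 -22 .... .... ..... .. ....................................................................
 -20 ..... ..  ..............:--::.....................:....................................
 -18 .................. ...-====-:..........................................................
 -16 ...  ..... ...... ..:-=+=-:............................................................
 -14 :...... .. ... ..:-======-.............................................................
 -12 --:::...... .:-==========-:.........................................:..................
 -10 ==-::...:--===============-:.....................................................:.....
  -8 :..::--====================-:...
[... 2761 characters left out ...]
.....  ..:-=+++*+++++++++++++++
   8 =-:.         ...:-=+****+-:           .....................    ..:-==++++++++++++++++++
  10 *+=--------------========-::::::-----==---------------::::::-----===+++++++++++++++++++
  12 %%%%%%%%##*++++++++=====++++++++******++++====++++++++++++****+++++++++++++++++++++++++
t: 18.42
ee_pos: [0.5478, -0.1579, 0.1852]
tcp_rot: [[-0.515, 0.684, 0.517], [0.833, 0.541, 0.114], [-0.202, 0.489, -0.849]]
wrist_force: [-9.9, 0.1, 12.8]
finger_gap: 0.0314
finger_force: 93.5
q [-30.5  19.1  59.6 129.6 -74.4  36.  120.4] tip in mouth frame mm [  0.52   0.79 -20.97] F beam [-1.4  2.3 16. ] F tool [  2.7  -0.5 -16. ] tau tool [0.47 0.94 0.06] axis [-0.001 -0.001 -1.   ]
```

```bash
cat > gm.py <<'E'
from ga import *
r=prof("top").astype(float)
# pointer: rows y -8..6 ; bold mark: rows y -26..-19 (dark)
x=np.arange(45,110,.25)
pp=r[88:144].mean(0);w=np.clip(pp-60,0,None)*(x<95)*(x>49);k=np.argmax(np.convolve(w,np.ones(16),'same'));s=slice(k-14,k+15)
xp=(w[s]*x[s]).sum()/w[s].sum()
bb=r[16:44].mean(0);sel=(x>68)&(x<82);d=np.clip(np.median(bb)-8-bb,0,None)*sel;xb=(d*x).sum()/d.sum()
print("pointer",xp.round(2),"bold",xb.round(2),"gauge mm",(20+xp-xb).round(2))
E
python3 gm.py; python3 -m inch '[[[0,0,0.15],[0,0,0.5],255],[[0,0,0.15],[0,0,0.5],255],[[0,0,0],[0,0,0],255]]'; python3 st.py;python3 gm.py
```

```text
pointer 61.36 bold 74.73 gauge mm 6.63
t: 18.85
ee_pos: [0.548, -0.1583, 0.1851]
tcp_rot: [[-0.289, 0.805, 0.518], [0.956, 0.269, 0.115], [-0.047, 0.528, -0.848]]
wrist_force: [-19.2, 1.3, 26.7]
finger_gap: 0.0315
finger_force: 95.0
q [-31.5  20.   61.3 129.6 -75.5  37.2 104.1] tip in mouth frame mm [  0.7    0.44 -21.14] F beam [-1.5  5.4 32.5] F tool [  5.5  -1.  -32.5] tau tool [0.8  1.66 0.1 ] axis [ 0. -0. -1.]
pointer 62.57 bold 74.75 gauge mm 7.82
```

```bash
python3 -m inch '[[[0,0,0.15],[0,0,-1],255],[[0,0,0.17],[0,0,0],255],[[0,0,0.17],[0,0,0],255],[[0,0,0.17],[0,0,0],255],[[0,0,0],[0,0,0],255]]'; python3 st.py;python3 gm.py
```

```text
t: 19.52
ee_pos: [0.548, -0.1583, 0.1854]
tcp_rot: [[0.266, 0.814, 0.517], [0.921, -0.372, 0.113], [0.284, 0.446, -0.849]]
wrist_force: [-7.9, 0.3, 12.0]
finger_gap: 0.0312
finger_force: 93.3
q [-33.5  21.5  64.3 129.6 -76.6  38.9  67.2] tip in mouth frame mm [  0.77   0.33 -20.95] F beam [-0.1  2.  14.2] F tool [  1.6  -1.2 -14.3] tau tool [0.69 0.05 0.13] axis [-0.001 -0.002 -1.   ]
pointer 65.13 bold 74.74 gauge mm 10.39
```

```bash
python3 -m inch '[[[0,0,0.17],[0,0,0],255],[[0,0,0.17],[0,0,0],255],[[0,0,0.17],[0,0,0],255],[[0,0,0.17],[0,0,0],255],[[0,0,0.17],[0,0,0],255],[[0,0,0.17],[0,0,0],255],[[0,0,0],[0,0,0],255]]'; python3 st.py;python3 gm.py
```

```text
t: 20.45
ee_pos: [0.548, -0.1588, 0.1853]
tcp_rot: [[0.833, 0.199, 0.517], [0.165, -0.98, 0.112], [0.529, -0.008, -0.849]]
wrist_force: [-6.3, -1.0, 9.9]
finger_gap: 0.031
finger_force: 93.0
q [-34.4  22.5  65.9 129.7 -77.4  40.1   9.4] tip in mouth frame mm [  0.57  -0.25 -20.89] F beam [-0.2  0.4 11.8] F tool [ -0.2  -0.4 -11.8] tau tool [-0.01 -0.72  0.14] axis [-0.001 -0.003 -1.   ]
pointer 68.94 bold 74.85 gauge mm 14.09
```

```bash
python3 -m inch '[[[0,0,0.17],[0,0,0],255],[[0,0,0.17],[0,0,0],255],[[0,0,0.17],[0,0,0],255],[[0,0,0.17],[0,0,0],255],[[0,0,0.17],[0,0,0],255],[[0,0,0.17],[0,0,0],255],[[0,0,0.17],[0,0,0],255],[[0,0,0.17],[0,0,0],255],[[0,0,0],[0,0,0],255],[[0,0,0],[0,0,0],255]]'; python3 st.py;python3 gm.py
```

```text
t: 21.75
ee_pos: [0.5473, -0.1588, 0.1849]
tcp_rot: [[0.37, -0.773, 0.516], [-0.923, -0.368, 0.112], [0.104, -0.518, -0.849]]
wrist_force: [-8.9, -2.4, 9.5]
finger_gap: 0.0317
finger_force: 93.0
q [-34.8  23.   66.6 129.7 -77.7  40.6 -68.2] tip in mouth frame mm [ -0.31  -0.15 -20.93] F beam [-2.8 -0.4 12.9] F tool [ -0.1   2.8 -12.9] tau tool [-1.08 -0.27  0.11] axis [-0.002 -0.003 -1.   ]
pointer 74.16 bold 74.81 gauge mm 19.36
```

```bash
python3 -m inch '[[[0,0,0.1],[0,0,0],255],[[0,0,0],[0,0,0],255]]'; python3 gm.py; python3 - <<'E'
from ga import *
import ga
s=ctrl.snapshot("wrist");K=np.array(s["camera_matrix"]);T=np.eye(4)
R=np.array([[-.517,-.681,.519],[-.746,.655,.117],[-.42,-.327,-.847]]);u,_,v=np.linalg.svd(R);T[:3,:3]=u@v;T[:3,3]=[.50507,-.16087,.2622];T=T@np.array(s["hand_eye"])
im=cv2.imread("pics/w4.png");now=s["pixels"]
ga.snap=lambda n,f=None:(im,K,T)
r=prof();show(r)
E
python3 ga.py wrist
```

```text
t: 22.05
ee_pos: [0.5473, -0.1588, 0.1849]
tcp_rot: [[0.29, -0.806, 0.516], [-0.956, -0.273, 0.112], [0.051, -0.525, -0.849]]
wrist_force: [-8.7, -2.2, 9.1]
finger_gap: 0.0315
finger_force: 93.1
pointer 74.54 bold 74.7 gauge mm 19.85
x from 45mm, cols 1mm; rows y -30.. 2mm
 -30 *++*##%%%##**++++****++++***++++****++++++++++***++**###*++++=++**++=+++**+==+++*++=+++
 -28 +++++++++++++++++++++++++++++++++++++++++++++++++++++++++++++++++++++++++++++++++++++++
 -26 +++++++++++++++++++++++++++++++++++++++++=--:-=++++++++++++++++++++++++++++++++++++++++
 -24 ++++++++++++++++++++++++++++++++++++++++++-:::==+++++++++++++++++++++++++++++++++++++++
 -22 ++++++++++++++++++++++++++++++++++++++++++-:::=++++++++++++++++++++++++++++++++++++++++
 -20 ++++++++++++++++++++++++++++++++++++++++++-::-=+++=++++++++++++++++++++++++++++++++++++
 -18 ++++++++++++++++===++++===+++===++++===++=-:.:=++===++++===++++++++++++++++++++++++++++
 -16 ++++++++++++++++===++++===+++====+++===++==:::=++===++++====+++++++++++++++++++++++++++
 -14 +++++++++++++++++=+++++==+++++==++++===+++=---=+++==+++++==++++++++++++++++++
[... 2605 characters left out ...]
 ..-+*****=:.....................:-+++===========
   0 ==++-: . .............. ... .............-+*****=:....... ........... .:=+++===========
   2 ==++-.................... . .. .. .......-+****+-......................:=+++===========
   4 ==++-:...................................-+****+=......................:-+++===========
   6 ==++-......................... ..........-+****+=......................:=+++===========
   8 ==++=:...................................:+*****=..... ................:-+++===========
  10 ==++=:...................................-+*****=: ...........  .......:-=++===========
  12 ==++-:............ ......................:=+***+=:............... ... .:-+++===========
```

```bash
python3 - <<'E'
from ga import *
m=np.array([.5785,-.152,.134]);B=beamR(12.5);P=m+B@[.075,0,-.008]
for c in("wrist","top"):
    _,K,T=snap(c);d=B.T@(T[:3,3]-P);print(c,"slope x/z",-d[0]/d[2])
r=prof("wrist").astype(float);x=np.arange(45,110,.25)
pp=r[92:160].mean(0);w=np.clip(pp-60,0,None)*(x>70)*(x<88);print("ptr",(w*x).sum()/w.sum())
bb=r[16:40].mean(0);d=np.clip(np.median(bb)-12-bb,0,None)*(x>68)*(x<84);print("bold",(d*x).sum()/d.sum())
E
python3 gm.py
```

```text
wrist slope x/z 0.3248524001954038
top slope x/z -0.3131709189667518
ptr 78.56056568601679
bold 77.2122404300516
pointer 74.52 bold 74.85 gauge mm 19.67
```

```bash
cat > e.py <<'E'
from ga import *
r=prof("wrist").astype(float);x=np.arange(45,110,.25)
pp=r[92:160].mean(0);w=np.clip(pp-60,0,None)*(x>70)*(x<88)
bb=r[16:40].mean(0);d=np.clip(np.median(bb)-12-bb,0,None)*(x>68)*(x<84);print("wrist diff",(w*x).sum()/w.sum()-(d*x).sum()/d.sum())
E
python3 -m inch '[[[0,0,-0.1],[0,0,0],255],[[0,0,-0.1],[0,0,0],255],[[0,0,0],[0,0,0],255]]';python3 gm.py;python3 e.py;python3 st.py
```

```text
t: 22.78
ee_pos: [0.5476, -0.1589, 0.1851]
tcp_rot: [[0.446, -0.731, 0.517], [-0.881, -0.459, 0.111], [0.156, -0.505, -0.849]]
wrist_force: [-7.1, -2.7, 8.5]
finger_gap: 0.0311
finger_force: 92.7
pointer 74.53 bold 74.81 gauge mm 19.73
wrist diff 1.2716410813412153
q [-33.8  22.   65.  129.7 -77.   39.4 -63.1] tip in mouth frame mm [  0.12  -0.29 -20.91] F beam [-1.6 -0.7 12.2] F tool [  0.2   1.7 -12.2] tau tool [-0.95 -0.25  0.  ] axis [-0.002 -0.003 -1.   ]
```

```bash
python3 -m inch '[[[0,0,-0.1],[0,0,0],255],[[0,0,0],[0,0,0],255]]';python3 gm.py;python3 e.py;python3 st.py
```

```text
t: 23.12
ee_pos: [0.5478, -0.1589, 0.1852]
tcp_rot: [[0.517, -0.683, 0.517], [-0.831, -0.545, 0.111], [0.205, -0.487, -0.849]]
wrist_force: [-7.3, -1.2, 9.0]
finger_gap: 0.0312
finger_force: 92.8
pointer 74.52 bold 74.74 gauge mm 19.78
wrist diff 1.1921991767986952
q [-33.3  21.5  64.1 129.6 -76.5  38.8 -57.7] tip in mouth frame mm [  0.31  -0.38 -20.91] F beam [-1.1 -0.3 11.3] F tool [ -0.1   1.2 -11.3] tau tool [-0.83 -0.24 -0.01] axis [-0.002 -0.003 -1.   ]
```

```bash
python3 -m inch '[[[0,0,-0.08],[0,0,0],255],[[0,0,-0.06],[0,0,0],255],[[0,0,0],[0,0,0],255]]';python3 gm.py;python3 e.py;python3 st.py
```

```text
t: 23.6
ee_pos: [0.5475, -0.159, 0.185]
tcp_rot: [[0.607, -0.604, 0.516], [-0.747, -0.655, 0.111], [0.271, -0.453, -0.849]]
wrist_force: [-7.3, -2.2, 9.0]
finger_gap: 0.0312
finger_force: 92.8
pointer 74.53 bold 74.86 gauge mm 19.67
wrist diff 1.265780151115905
q [-32.6  20.8  62.9 129.6 -75.9  37.9 -50.1] tip in mouth frame mm [ -0.    -0.37 -20.91] F beam [-1.2  0.1 12.2] F tool [ -0.7   1.  -12.2] tau tool [-0.96 -0.49  0.03] axis [-0.002 -0.003 -1.   ]
```

```bash
python3 -m inch '[[[0,0,-0.1],[0,0,0],255],[[0,0,0],[0,0,0],255]]';python3 gm.py;python3 e.py;python3 st.py
```

```text
t: 23.95
ee_pos: [0.5475, -0.1589, 0.185]
tcp_rot: [[0.664, -0.54, 0.516], [-0.678, -0.727, 0.111], [0.315, -0.424, -0.849]]
wrist_force: [-7.6, -2.3, 8.6]
finger_gap: 0.0317
finger_force: 92.9
pointer 74.31 bold 74.73 gauge mm 19.58
wrist diff 0.9025136692985996
q [-32.   20.3  62.  129.6 -75.5  37.3 -44.7] tip in mouth frame mm [ -0.01  -0.38 -20.91] F beam [-0.9  0.1 12.4] F tool [ -0.6   0.7 -12.4] tau tool [-0.9  -0.63 -0.05] axis [-0.002 -0.003 -1.   ]
```

```bash
python3 -m inch '[[[0,0,-0.06],[0,0,0],255],[[0,0,0],[0,0,0],255]]';python3 gm.py;python3 e.py;python3 st.py; python3 -m inch '[[[0,0,0.1],[0,0,0.3],255],[[0,0,0],[0,0,0],255]]'; python3 st.py; python3 -c "
from h import *
B=beamR(12.5);_,K,T=snap('wrist');d=B.T@(T[:3,3]-np.array([.5785,-.152,.134])-B@[.075,0,-.008]);print(-d[0]/d[2])"
```

```text
t: 24.3
ee_pos: [0.5476, -0.159, 0.185]
tcp_rot: [[0.695, -0.5, 0.516], [-0.634, -0.766, 0.111], [0.34, -0.405, -0.849]]
wrist_force: [-7.3, -1.9, 10.0]
finger_gap: 0.0311
finger_force: 92.8
pointer 74.1 bold 74.79 gauge mm 19.3
wrist diff 0.6137056100237857
q [-31.7  20.   61.4 129.6 -75.3  37.  -41.5] tip in mouth frame mm [  0.04  -0.38 -20.91] F beam [-0.8 -0.8 11.4] F tool [  0.1   1.2 -11.4] tau tool [-0.85 -0.65  0.03] axis [-0.002 -0.003 -1.   ]
t: 24.65
ee_pos: [0.5477, -0.1591, 0.1851]
tcp_rot: [[0.641, -0.568, 0.517], [-0.708, -0.697, 0.112], [0.297, -0.437, -0.849]]
wrist_force: [-10.1, -2.1, 13.7]
finger_gap: 0.0312
finger_force: 93.6
q [-31.9  20.3  61.9 129.6 -75.6  37.4 -47. ] tip in mouth frame mm [  0.15  -0.45 -20.97] F beam [-1.5  0.2 17. ] F tool [ -0.9   1.2 -17. ] tau tool [-0.71 -0.74  0.01] axis [-0.001 -0.003 -1.   ]
0.1669494183208218
```

```bash
python3 -m inch '[[[0,0,0],[0,0,-0.8],255],[[0,0,0],[0,0,0],0],[[0,0,0],[0,0,0],0],[[0,0,0],[0,0,0],0],[[0,0,0],[0,0,0],0],[[0,0,0],[0,0,0],0]]'; python3 st.py; python3 gm.py
```

```text
t: 25.45
ee_pos: [0.5479, -0.1575, 0.1852]
tcp_rot: [[0.643, -0.566, 0.516], [-0.706, -0.699, 0.113], [0.297, -0.437, -0.849]]
wrist_force: [0.5, 0.6, 0.5]
finger_gap: 0.0855
finger_force: 0.0
q [-32.1  20.2  61.9 129.6 -75.4  37.3 -47.1] tip in mouth frame mm [  0.65   1.16 -21.12] F beam [0.8 0.4 0.1] F tool [ 0.1 -0.9 -0.1] tau tool [-0.45 -0.33 -0.01] axis [-0.002 -0.001 -1.   ]
pointer 74.09 bold 74.64 gauge mm 19.45
```

```bash
python3 -m inch '[[[0,0,0],[0,0,-10],0],[[0,0,0],[0,0,-15],0],[[0,0,0],[0,0,-15],0],[[0,0,0],[0,0,-15],0],[[0,0,0],[0,0,-15],0],[[0,0,0],[0,0,-15],0],[[0,0,0],[0,0,-15],0],[[0,0,0],[0,0,0],0],[[0,0,0],[0,0,0],0]]'; python3 st.py; python3 gm.py
python3 - <<'E'
from h import *
B=beamR(12.5);m=np.array([.5785,-.152,.134])
for c in("wrist","side","top"):
    im,K,T=snap(c,"f_%s.png"%c)
    top=m+B@[0,0,.102];print(c,[(np.round(b["bbox"]).tolist(),round(b["confidence"],2)) for b in ctrl.boxes_of(c,"hex_driver")],"pred handle top",proj(K,T,top),"handle bottom",proj(K,T,m+B@[0,0,.042]))
    for t in("mouse","screwdriver","earbud_case"):print("  ",t,[np.round(b["bbox"]).tolist() for b in ctrl.boxes_of(c,t)][:1])
E
```

```text
t: 26.62
ee_pos: [0.4961, -0.1674, 0.2639]
tcp_rot: [[0.647, -0.57, 0.507], [-0.707, -0.697, 0.119], [0.286, -0.435, -0.854]]
wrist_force: [-0.8, 0.3, -0.8]
finger_gap: 0.0857
finger_force: 0.0
q [-44.9  -6.7  66.4 129.1 -23.8  29.8 -92.5] tip in mouth frame mm [-3.08  3.25 73.57] F beam [-1.1  0.5 -0.3] F tool [-1.   0.6  0.3] tau tool [-0.47 -0.35 -0.01] axis [-0.011  0.006 -1.   ]
pointer 74.09 bold 74.86 gauge mm 19.23
wrist [([305.0, 167.0, 60.0, 80.0], 0.74)] pred handle top [315.71955219 214.56260373] handle bottom [315.45496429 190.96197482]
   mouse [[363.0, 325.0, 46.0, 34.0]]
   screwdriver [[221.0, 236.0, 15.0, 23.0]]
   earbud_case [[392.0, 28.0, 45.0, 52.0]]
side [([316.0, 126.0, 29.0, 36.0], 0.86), ([268.0, 258.0, 15.0, 34.0], 0.58)] pred handle top [334.31130078 128.76181432] handle bottom [323.28402566 145.4299809 ]
   mouse [[356.0, 212.0, 41.0, 25.0]]
   screwdriver [[248.0, 227.0, 19.0, 41.0]]
   earbud_case [[256.0, 130.0, 81.0, 49.0]]
top [([372.0, 186.0, 22.0, 24.0], 0.6), ([203.0, 212.0, 13.0, 13.0], 0.52)] pred handle top [386.56036454 206.85197723] handle bottom [380.56863817 197.98353564]
   mouse [[318.0, 258.0, 27.0, 39.0]]
   screwdriver [[239.0, 175.0, 57.0, 17.0]]
   earbud_case [[419.0, 167.0, 24.0, 19.0]]
```

```bash
python3 -c "
from rig import ctrl
print(ctrl.finish_job())"
```

```text
the job is handed in; nothing more can be done
None
```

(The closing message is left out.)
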